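# Pin the hasp of the crystal case

## Robot

A 7-joint arm with a two-finger parallel gripper is mounted at the origin on the work surface. World frame = base frame: x ahead of the robot, y to its left, z up, the work surface at z = 0. Lengths are in mm, angles in rad, forces in N, time in s.
With the tool pointing down it reaches from about 425 to 950 mm from the base axis. Payload 16.7 kg.
Tool frame: the origin (TCP) lies on the centre line of the jaws, within the pads' length; the fingertips stand 22 mm ahead of it and the grasp point (between the pads) lies 3 mm ahead of it (robot.tips_ahead is the distance from the TCP to the fingertips, in mm); z points along the fingers, x is the direction in which the jaws open and shut, and the axes are right-handed (so a half turn about z gives the same grasp; the last joint's range is limited). The gripper opens to 94 mm and grips with 3 to 60 N. Pads are 16 mm wide; open, the fingers measure 119 mm over their backs; the gripper's body (75 mm by 177 mm) begins 78 mm behind the grasp point.
Start: joints at [1.167, 0.426, 0.074, 1.606, -0.034, 1.111, -0.067], TCP at [169.452, -653.347, 227.467] pointing down, gripper open.
Joint ranges: [-2.85, 2.85], [-0.5, 2.14], [-1.23, 1.37], [0.21, 2.46], [-1.02, 4.16], [0.16, 2.05], [-2.73, 2.73]. Speed limits (rad/s): [1.89, 1.89, 2.39, 2.39, 3.01, 3.01, 3.01].

## Interface

Orientations are given as a rotation vector (axis times angle).
In Python, from plant import robot gives the robot as it stands. The module is installed in compiled form; this text tells all that it offers. Calls block until the motion is done:
- robot.move_to(position, orientation): joint-space move of the TCP to a pose.
- robot.move_l(position, ori=None, speed=150, max_force=None): straight line of the TCP; ori=None keeps the orientation; speed is the mean speed in mm/s. With max_force (N) it stops when the force on the tool has changed by that much, and returns True; else False.
- robot.move_joints(angles): joint-space move.
- robot.command_gripper(opening): finger opening in mm; the grip force is fixed at half the most; returns when the fingers have stopped.
- robot.dwell(seconds).
- robot.solve_ik(position, orientation): joint angles nearest the present ones, or None.
- robot.get_state(): the state.
- robot.snapshot(name): name is "scene" or "top" or "wrist"; returns a dict with "pixels" (384x512x3 uint8, red, green, blue), "range_z" (384x512 float32, mm along the optical axis (not along the pixel's ray), 0 where there is no reading), "fx", "fy", "cx", "cy" (pixels), "extrinsics" (4x4, takes a point from camera to world coordinates). Camera axes: x right, y up, looking along -z (the intrinsics and any distortion apply to the point x, -y, -z); pixel columns grow to the right and rows downward; lengths in mm; the calibration is good to about 2 mm. A picture is of the moment at which its call begins.
A pose or a line that the arm cannot do raises robot.PlanningError and nothing moves.
- robot.sign_off(): hands the job in, once; it reports no verdict.
Trained networks look in the newest picture that a camera, given by its name, has taken for a name from the list of things; names that differ only in an ending like _2 or _b are one class to them, and where a whole thing is asked for, a point or a joint stands for the part that bears it (a point fixed in the world has none). Each returns a list of dicts, best first, with "score" (0 to 1); they miss things now and then, are a little off and sometimes report something else, mostly with a low value. They report only what shows in the picture. A call takes as long as a camera call.
- robot.regions_of(name, camera): "region" (384x512 bool, what is visible of it).
- robot.landmark_of(name, camera): "xyz" ([x, y, z] in mm, in the coordinates of the camera as it stood for that picture, good to about 4 mm: a listed point, or the origin of a listed thing).
The state is a dict: "time": time; "qpos": joint angles; "dq": joint speeds; "tau": joint torques, N m; "eef_pos": TCP position; "tcp_rot": TCP orientation; "force": force on the tool from outside, world axes, zero at the start; "torque": the same for the moment, N m; "finger_gap": finger opening in mm.
Only numpy, scipy, OpenCV 4.12 (cv2) and the standard library are available. Lean on these libraries where they do the work, as an engineer would, in place of code of your own. Each camera call takes 0.05 s, during which the arm holds its last target.

## Task

The glass-topped case of chandelier drops is packed and only needs fastening. With the gripper still empty, swing the case's hasp down over its staple until it hangs flat against the front; then reach with narrowed fingers down into the slanted clear canister that holds the red-gripped retaining pin, take the pin out, and drop it upright through the staple's loop, in front of the hasp, until its flange sits on the staple. Be gentle with the canister, keep the lid shut, and leave the crayon and the glass tumbler where they are.

Things in the scene. Friction and masses are not known exactly. Their poses are not given: they have to be found in the camera images.
- case: The case: dark wooden box with a clear-topped lid, fixed; place and yaw vary. 200 mm deep (x), 320 mm wide (y), 128 mm high with the lid. Origin on the table under its middle; axes: x from its front (robot side) to its back, y along the front to the left seen from the robot, z up. Front face at x = -100 mm. Hasp and staple are in the middle of the front.
- staple_loop (a point): Where the pin goes: middle of the staple's opening, level with its top, 75 mm above the table, 26 mm in front of the case's front. The staple is a level U of 6 mm steel bar standing out 40 mm from the front. Its opening is vertical, 16 mm wide (case y) and, with the hasp closed, 27 mm long (case x) from hasp face to U's end, this point 19.5 mm from the hasp's face. Axes as the case.
- hasp (a joint): Angle (rad) of the hasp's steel strap: 0 = closed, hanging down flat against the front, the staple through its slot; 1.57 = sticking straight out to the robot; more = leaning up and back over the lid (stop at 2.7). Stiff hinge (0.05 N m): it stays where it is left and starts raised, 1.5 to 2.4. Push it on the face that looks up or outward.
- hasp_hinge (a point): Middle of the strap's hinge axis (case y) at the lid's front edge, 118 mm above the table, 5 mm ahead of the case's front, above the staple; knuckles 4 mm in radius. From this axis the strap (50 mm wide, 3 mm thick) has plain plate from 5 to 39 mm, the slot (34 mm wide) to 53 mm, plate to 70 mm, and a rolled lip at the end (75 mm). Axes as the case.
- hasp_plate (a point): Point on the strap's outer face, on its middle line, on the plain plate 26 mm from the hinge axis. Turns with the strap: its z points along the strap to the hinge, its -x is the outward normal (to the robot when closed). A fingertip pressing here stays above the staple.
- lid (a joint): Angle (rad) of the case's lid, 0 = shut, hinged at the back. Shut at the start by its own weight (0.9 kg); must stay shut.
- caddy: Grey sheet-metal caddy holding two clear canisters side by side, aslant; fixed, place and yaw vary. Origin on the table under its middle; axes x away from the robot, y left, z up. Each canister: inside 66 mm wide (caddy y), 54 mm the other way, 108 mm deep; walls 3 mm, white rim up to 192 mm above the table; leans 38 degrees from vertical, mouth towards caddy -x, middle line at y = +40 or -40 mm.
- canister_left_mouth (a point): Centre of the mouth of the canister at caddy y = +40 mm, 173 mm above the table. Axes are the caddy's (not tilted).
- canister_right_mouth (a point): Centre of the mouth of the canister at caddy y = -40 mm, 173 mm above the table. Axes are the caddy's (not tilted).
- pin: Retaining pin, 45 to 80 g: steel shank 9 mm thick, 42 mm long, pointed foot; square steel flange 24 x 24 x 4 mm; above it a red plastic grip 16 x 16 x 25 mm. Origin: centre of the flange's underside; z from shank to grip (grip's top at z = 29 mm). It fits through the staple's loop up to the flange.
- pin_grip (a point): Middle of the pin's red grip, 16.5 mm above the pin's origin; axes as the pin. At the start the pin stands in the bottom of one canister (which one varies), within 3 mm of its middle line, foot in the low corner, flange leaning on the low wall: pin axis 27 degrees from vertical, leading out near the mouth's centre; grip top about 38 mm inside the rim; its y axis level.
- crayon: Yellow square wax crayon, 14 x 14 x 75 mm, lying wholly inside the other canister; leave it there. Origin on its axis, 35 mm from its lower end.
- tumbler: Cut-glass tumbler, 76 mm wide, 88 mm high, standing on the table. Origin under its centre.

How it is judged (in metres and radians):
On the way, in this order (a step that is already met when the one before it is completed fails the run):
1. the hasp is swung down over its staple, the pin still in its canister (value of joint hasp below 0.1 rad and distance of pin from where it was at the start of the episode below 0.03 m), for 0.2 s.
2. the pin is lifted out of its canister (height (world z) of pin above 0.185 m and distance of pin from where it was at the start of the episode above 0.07 m), for 0.1 s.
At the end, for the whole second after the job is handed in: Hasp closed over the staple (within 0.1 rad), lid shut (0.02 rad), pin released, at rest, upright (0.2 rad) through the staple's loop, its flange underside within 5 mm of the loop's top and within 10 mm sideways of the loop point (value of joint hasp below 0.1 rad and value of joint lid below 0.02 rad and horizontal distance between pin and staple_loop below 0.01 m and z of pin in the frame of staple_loop between -0.005 and 0.005 m and angle between pin's own z axis and vertical below 0.2 rad and linear speed of pin below 0.02 m/s); the robot touches nothing.
It fails at once if the canisters are struck or pried hard (over 20 N from the fingers or arm) (contact force between any of the fingers, the arm and caddy above 20 N).
It fails at once if the lid is lifted (over 0.1 rad) (value of joint lid above 0.1 rad).
It fails at once if the crayon is displaced by more than 40 mm (distance of crayon from where it was at the start of the episode above 0.04 m).
It fails at once if the tumbler is pushed or tipped (moved over 25 mm) (distance of tumbler from where it was at the start of the episode above 0.025 m).
It also fails if it takes over 67 s, if anything falls off the work surface, if the arm or the gripper's body presses on something with over 40 N, if the wrist force passes 120 N, or if a joint passes its speed limit or range.

## Working session

There is one attempt and no reset: what is moved stays moved. The work goes in short steps, each a Python script; the robot and the scene stay as the last script left them, time stands still between calls to the robot, and variables do not carry over. Pictures are saved under pics/ and viewed, and the job is handed in when it is done.

```bash
mkdir -p pics; ls; cat > h.py <<'E'
import numpy as np, cv2
from scipy.spatial.transform import Rotation as R
from plant import robot
def snap(cam,fn=None):
    s=robot.snapshot(cam)
    if fn: cv2.imwrite('pics/'+fn,s['pixels'][:,:,::-1])
    return s
def cloud(s):
    z=s['range_z'].astype(float); v,u=np.mgrid[0:z.shape[0],0:z.shape[1]]
    p=np.stack([(u-s['cx'])/s['fx']*z,-(v-s['cy'])/s['fy']*z,-z],-1)
    T=np.array(s['extrinsics']); w=p@T[:3,:3].T+T[:3,3]; w[z==0]=np.nan
    return w
def lm(s,name,cam):
    T=np.array(s['extrinsics']); out=[]
    for d in robot.landmark_of(name,cam):
        p=np.array(d['xyz']); out.append((round(d['score'],2),(T[:3,:3]@p+T[:3,3]).round(1)))
    return out
E
python3 - <<'E'
from h import *
for c in ['scene','top','wrist']:
    s=snap(c,c+'0.png'); np.savez('pics/%s0.npz'%c,**s)
    print(c,np.array(s['extrinsics']).round(2).tolist(),s['fx'],[k for k in s])
    for n in ['case','staple_loop','hasp_hinge','hasp_plate','caddy','canister_left_mouth','canister_right_mouth','pin','pin_grip','crayon','tumbler']:
        print(n,lm(s,n,c))
print(robot.get_state())
E
```

```text
pics
scene [[-0.74, -0.59, 0.33, 817.66], [0.68, -0.64, 0.37, 329.03], [-0.01, 0.49, 0.87, 846.23], [0.0, 0.0, 0.0, 1.0]] 415.3510317937094 ['pixels', 'range_z', 'fx', 'fy', 'cx', 'cy', 'extrinsics']
case [(0.77, array([ 647.4, -222.3,    5.6]))]
staple_loop [(0.7, array([ 522.5, -236.2,   76. ]))]
hasp_hinge [(0.95, array([ 541.2, -236.1,  121.9])), (0.19, array([414.2,   8.4,  -3.8]))]
hasp_plate []
caddy [(0.71, array([ 5.886e+02,  1.750e+02, -1.000e-01]))]
canister_left_mouth [(0.82, array([547.3, 206. , 176.6]))]
canister_right_mouth [(0.71, array([563.9, 134.6, 172.4])), (0.63, array([414.1,   6.4,  -2.2]))]
pin [(0.18, array([412.9,   9.1,  -1.1]))]
pin_grip [(0.68, array([ 520.5, -232.4,  124.8]))]
crayon [(0.74, array([ 5.877e+02,  1.744e+02, -3.000e-01]))]
tumbler []
top [[-0.12, 0.97, -0.21, 362.41], [-0.99, -0.12, 0.02, 23.28], [-0.0, 0.21, 0.98, 1012.34], [0.0, 0.0, 0.0, 1.0]] 422.0040471328135 ['pixels', 'range_z', 'fx', 'fy', 'cx', 'cy', 'extrinsics']
case [(0.72, array([ 650.3, -223.1,    2.6])), (0.23, array([567.5, 216.2, 121. ]))]
staple_loop [(0.95, array([ 525.8,
[... 889 characters left out ...]
r []
{'time': 1.8, 'qpos': array([ 1.16748289,  0.42609569,  0.07390425,  1.60599546, -0.03411213,
        1.11077725, -0.06710085]), 'dq': array([-1.55163815e-04,  2.63292102e-04, -1.89524507e-04,  5.87004451e-04,
       -5.53559798e-05, -3.05065326e-04, -1.28420141e-04]), 'tau': array([-2.86601935e-04, -9.35505366e+01,  3.66261274e+00, -4.54539227e+01,
       -4.90837300e-02,  1.30424518e-02,  3.03552554e-05]), 'eef_pos': array([ 169.46734754, -653.35347588,  227.47179405]), 'tcp_rot': array([-2.48463671e+00,  1.92247452e+00, -1.42445275e-05]), 'force': array([-0.31887781,  1.49254739,  0.4765021 ]), 'torque': array([ 0.00906947, -0.05623517, -0.0240735 ]), 'finger_gap': 94.21726270421605}
```

View pics/scene0.png

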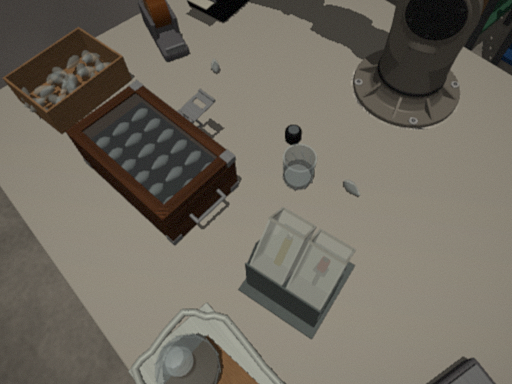

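View pics/top0.png

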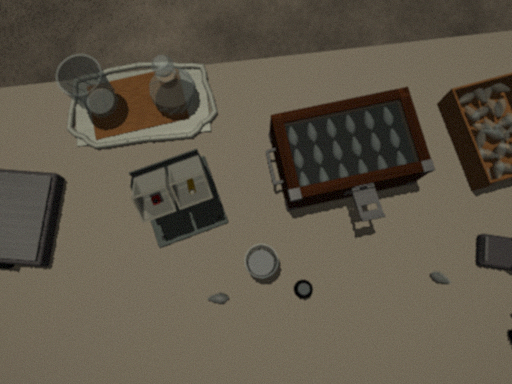

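```bash
python3 - <<'E'
from h import *
st=robot.get_state()
Rt=R.from_rotvec(st['tcp_rot']).as_matrix(); print(Rt.round(2))
s=np.load('pics/wrist0.npz'); T=s['extrinsics']; print('cam in tool',(Rt.T@(T[:3,3]-st['eef_pos'])).round(1)); print((Rt.T@T[:3,:3]).round(2))
for cam in ['top','scene']:
    s=dict(np.load('pics/%s0.npz'%cam)); w=cloud(s); p=w.reshape(-1,3)
    ok=np.isfinite(p[:,2])
    m=ok&(p[:,0]>520)&(p[:,0]<790)&(p[:,1]>-430)&(p[:,1]<-30)&(p[:,2]>112)&(p[:,2]<145)
    r=cv2.minAreaRect(p[m][:,:2].astype(np.float32)); print(cam,'case top',r,np.median(p[m][:,2]))
    m=ok&(p[:,0]<536)&(p[:,0]>430)&(p[:,1]>-300)&(p[:,1]<-170)&(p[:,2]>60)
    q=p[m]; print(m.sum(),np.c_[q][::max(1,len(q)//25)].round(0).tolist())
    m=ok&(p[:,0]>450)&(p[:,0]<680)&(p[:,1]>80)&(p[:,1]<280)&(p[:,2]>50)&(p[:,2]<250)
    q=p[m]; print('caddy zmax',np.percentile(q[:,2],[50,90,99]), cv2.minAreaRect(q[:,:2].astype(np.float32)))
E
```

```text
[[ 0.25 -0.97  0.  ]
 [-0.97 -0.25  0.  ]
 [-0.   -0.   -1.  ]]
cam in tool [   0.5  -70.1 -157.2]
[[ 1.   -0.   -0.  ]
 [-0.   -0.97 -0.24]
 [-0.    0.24 -0.97]]
top case top ((634.6371459960938, -224.29945373535156), (233.82945251464844, 322.910888671875), 5.575315952301025) 123.18571433399421
593 [[536.0, -254.0, 123.0], [533.0, -244.0, 120.0], [531.0, -243.0, 120.0], [529.0, -240.0, 121.0], [527.0, -237.0, 124.0], [525.0, -235.0, 123.0], [523.0, -230.0, 124.0], [522.0, -226.0, 122.0], [519.0, -220.0, 126.0], [518.0, -216.0, 122.0], [516.0, -214.0, 122.0], [510.0, -262.0, 125.0], [508.0, -260.0, 124.0], [509.0, -212.0, 125.0], [514.0, -238.0, 74.0], [502.0, -219.0, 125.0], [494.0, -245.0, 127.0], [490.0, -253.0, 130.0], [489.0, -250.0, 130.0], [487.0, -248.0, 129.0], [485.0, -246.0, 128.0], [483.0, -241.0, 128.0], [482.0, -236.0, 129.0], [480.0, -231.0, 132.0], [478.0, -228.0, 135.0], [475.0, -236.0, 134.0]]
caddy zmax [132.27911999 178.12925075 191.62935826] ((597.7017822265625, 178.965576171875), (125.12101745605469, 160.2323455810547), 13.446087837219238)
scene case top ((632.7
[... 217 characters left out ...]
1.0, -244.0, 130.0], [483.0, -242.0, 130.0], [485.0, -239.0, 131.0], [485.0, -239.0, 127.0], [489.0, -234.0, 131.0], [487.0, -229.0, 131.0], [482.0, -225.0, 127.0], [482.0, -222.0, 126.0], [481.0, -215.0, 128.0], [530.0, -255.0, 125.0], [490.0, -214.0, 129.0], [505.0, -229.0, 125.0], [515.0, -235.0, 124.0], [522.0, -240.0, 122.0], [531.0, -244.0, 122.0], [534.0, -244.0, 121.0], [535.0, -239.0, 123.0], [531.0, -233.0, 121.0], [525.0, -223.0, 122.0], [535.0, -224.0, 121.0], [533.0, -212.0, 125.0], [513.0, -234.0, 73.0], [522.0, -218.0, 77.0]]
caddy zmax [143.34295884 181.1656051  192.06005978] ((594.4927368164062, 178.66281127929688), (125.625244140625, 160.38282775878906), 13.577874183654785)
```

```bash
cat >> h.py <<'E'
def frame(yaw,a):
    # tool x along -(yawed y), z tilted by a from down towards +x(yawed)
    cx=np.array([np.cos(yaw),np.sin(yaw),0]); cy=np.array([-np.sin(yaw),np.cos(yaw),0]); k=np.array([0,0,1.])
    z=np.sin(a)*cx-np.cos(a)*k; x=-cy
    return np.c_[x,np.cross(z,x),z]
def rv(M): return R.from_matrix(M).as_rotvec()
E
python3 - <<'E'
from h import *
y=np.radians(5.5)
M=frame(y,0)
print(robot.solve_ik([500,-237,300],rv(M)))
for a in [20,30,40]: print(a,robot.solve_ik([500,-237,150],rv(frame(y,np.radians(a)))),robot.solve_ik([520,-237,110],rv(frame(y,np.radians(a)))))
t=robot.get_state()['time']
robot.move_to([490,-238,290],rv(M))
robot.command_gripper(0)
s=snap('wrist','wrist1.png'); np.savez('pics/wrist1.npz',**s)
for n in ['staple_loop','hasp_hinge','hasp_plate','case']: print(n,lm(s,n,'wrist'))
st=robot.get_state(); print(st['time'],st['eef_pos'],st['finger_gap'])
E
```

```text
[ 0.48016312  0.17624543 -0.17595675  1.78249674  0.03312374  1.1857081
 -1.18037229]
20 [ 0.64974684  0.20875032 -0.2400506   2.16295586 -0.26203552  0.48458707
 -0.83813975] [ 0.60676447  0.29700433 -0.21935243  2.1590831  -0.26587657  0.39708286
 -0.83795043]
30 [ 0.81018707  0.19566815 -0.33726331  2.26094283 -0.72559136  0.33089737
 -0.33273989] [ 0.84101045  0.30236439 -0.40928511  2.25234411 -0.7674784   0.22439996
 -0.27995183]
40 None None
staple_loop [(0.81, array([ 523.3, -235. ,   79.1])), (0.62, array([ 546.2, -229.9,  118.4]))]
hasp_hinge [(0.67, array([ 650.2, -219.5,   -1.5])), (0.59, array([ 546.2, -230.1,  118.5]))]
hasp_plate [(0.64, array([ 522.8, -242.2,  122.1]))]
case [(0.87, array([ 6.486e+02, -2.229e+02,  2.000e-01]))]
5.375 [ 489.98977137 -237.98797205  289.99180144] 0.7999325649377614
```

View pics/wrist1.png

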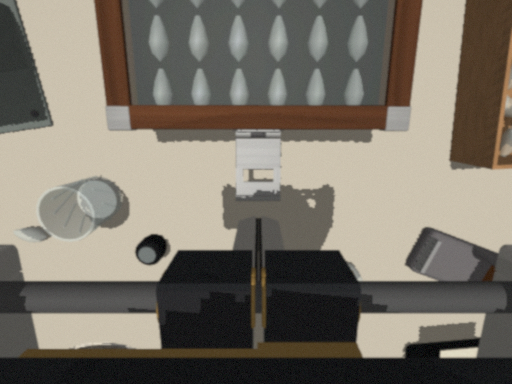

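The picture shows the case square to the view (front edge at row ~130, cols 107–410), with the strap sticking out (cols 235–281, rows 130–200). Next I'll measure it from the depth.

```bash
python3 - <<'E'
from h import *
s=dict(np.load('pics/wrist1.npz')); w=cloud(s)
def P(v,u): return w[v,u].round(1)
print('strap');
for v in range(128,204,5): print(v,np.nanmedian(w[v,238:279],axis=0).round(1), P(v,240),P(v,258))
print('front edge lid L/R',P(124,130),P(124,390),P(110,120),P(110,400))
y=np.radians(5.5); cx=np.array([np.cos(y),np.sin(y)]);cy=np.array([-np.sin(y),np.cos(y)])
p=w.reshape(-1,3); c=np.array([544,-231.5])
X=(p[:,:2]-c)@cx; Y=(p[:,:2]-c)@cy
m=(p[:,2]>112)&(p[:,2]<140)&(abs(Y)>40)&(abs(Y)<150)&(abs(X)<25)
for lo in (-150,-110,-70,40,80,120):
    k=m&(Y>lo)&(Y<lo+30); print(lo,'front min x pctl',np.percentile(X[k],[0,1,3,10]).round(1),np.median(p[k,2]).round(1))
m=(p[:,2]>110)&(p[:,2]<140)&(X>5)&(X<60); print('Y ext',np.percentile(Y[m],[0,.5,99.5,100]))
m=(p[:,2]>105)&(X<-25)&(X>-80)&(abs(Y)<60); print('strap Y ext',np.percentile(Y[m],[0,2,50,98,100]),'X',X[m].min(), np.polyfit(X[m],p[m,2],1))
m=(p[:,2]>60)&(p[:,2]<85)&(X<0)&(X>-60)&(abs(Y)<30); print('staple',m.sum(),X[m].min() if m.any() else 0,np.median(Y[m]),np.median(p[m,2]))
E
```

```text
strap
128 [ 552.2 -232.4  128. ] [ 550.3 -213.2  127.4] [ 552.2 -232.4  128. ]
133 [ 546.7 -233.   121.9] [ 544.8 -213.3  121. ] [ 546.7 -233.   122.3]
138 [ 5.349e+02 -2.342e+02  3.000e-01] [ 5.318e+02 -2.071e+02 -4.000e-01] [ 534.5 -234.2    0.9]
143 [ 535.9 -234.   120.9] [ 534.  -214.2  120.7] [ 535.9 -234.   120.9]
148 [ 530.4 -234.5  122. ] [ 528.7 -214.8  123.4] [ 530.4 -234.5  121. ]
153 [ 525.1 -235.   123. ] [ 523.2 -215.2  123.2] [ 525.2 -235.   123.2]
158 [ 519.6 -235.6  123.5] [ 517.9 -215.7  124.8] [ 519.6 -235.6  122.9]
163 [ 514.3 -236.1  124.7] [ 512.2 -216.1  123.2] [ 514.3 -236.1  125.1]
168 [ 508.8 -236.6  125.3] [ 506.8 -216.7  125.1] [ 508.8 -236.6  125.1]
173 [ 482.  -239.3    0.8] [ 501.7 -217.2  127.5] [ 4.811e+02 -2.393e+02 -4.000e-01]
178 [ 4.741e+02 -2.400e+02  4.000e-01] [ 495.7 -217.6  125.8] [ 473.5 -240.     1.1]
183 [ 492.3 -238.2  127.9] [ 490.5 -218.2  128.3] [ 492.3 -238.2  127.8]
188 [ 486.8 -238.7  128.6] [ 485.2 -218.7  129.8] [ 486.8 -238.7  128.6]
193 [ 481.1 -239.3  129.6] [ 479.3 -219.2  129.4] [ 481.3 -239.3  129.4]
198 [ 477.1 -239.7  135.5] [ 475.3 -219.9  135.9] [ 477.1 -239.7  135.5]
203 [ 4.327e+02 -2.440e+02 -2.000e-01] [ 430.  -215.4   -0.7] [ 432.5 -244.    -1.4]
front edge lid L/R [543.3 -96.8 129.3] [ 569.8 -371.5  129.2] [556.6 -85.9 127.9] [ 585.  -379.2  128.9]
-150 front min x pctl [5.6 6.  6.8 8.1] 128.2
-110 front min x pctl [7.  7.  7.  8.1] 128.0
-70 front min x pctl [7.  7.  7.  8.1] 128.0
40 front min x pctl [6.9 6.9 7.  8.1] 128.0
80 front min x pctl [8.  8.  8.  9.1] 128.0
120 front min x pctl [5.6 5.9 5.9 8. ] 128.3
Y ext [-163.5436789  -160.19134472  156.46038511  159.46810593]
strap Y ext [-5.99851963e+01 -5.38560835e+01 -2.62443600e-02  5.39640138e+01
  5.99904794e+01] X -70.54747979400285 [  6.19131357 572.93564286]
staple 9 -5.567179366348213 -10.518228615223238 74.88035539746937
```

```bash
cat > hasp.py <<'E'
from h import *
yaw=np.radians(5.5); a=np.radians(21); M=frame(yaw,a)
cx=np.array([np.cos(yaw),np.sin(yaw),0]); k=np.array([0,0,1.])
H=np.array([546.2,-233.2,118.])
def tcp(th,clear=0,half=8):
    d=-np.cos(th)*k-np.sin(th)*cx      # along strap
    n=-np.cos(th)*cx+np.sin(th)*k      # outward
    yt=M[:,1]; sup=max(-n@(half*yt),-n@(-half*yt))
    P=H+26*d+n*(1.5+sup+clear)
    return P-22*M[:,2]
E
python3 - <<'E'
from hasp import *
o=rv(M)
print(tcp(1.75,15),robot.solve_ik(tcp(1.75,15),o),robot.solve_ik(tcp(0),o))
robot.move_to(tcp(1.75,15),o); print(robot.get_state()['time'])
ths=[1.7,1.4,1.1,0.8,0.5,0.25,0.05]
for t in ths:
    r=robot.move_l(tcp(t),speed=70,max_force=20); print(t,r)
    if r: break
f=robot.get_state(); print(f['time'],f['force'].round(1))
if not r:
    r=robot.move_l(tcp(0,-2.5),speed=30,max_force=15)
    f=robot.get_state(); print(r,f['time'],f['force'].round(1),f['eef_pos'],tcp(0))
s=snap('wrist','wrist2.png'); snap('top','top2.png')
E
```

```text
[ 516.55059077 -236.05491339  163.49472842] [ 0.62362851  0.20425591 -0.22334686  2.13574319 -0.27455805  0.49980139
 -0.84160881] [ 0.63685804  0.30274024 -0.26181497  2.15157982 -0.25313541  0.383572
 -0.85564832]
6.075
1.7 False
1.4 False
1.1 False
0.8 False
0.5 False
0.25 False
0.05 False
8.0333 [-5.5 -0.7  2.9]
True 8.2417 [-6.1 -0.6  2. ] [ 527.89845941 -234.85694993  110.63838426] [ 529.42484836 -234.81526338  112.53876938]
```

View pics/wrist2.png

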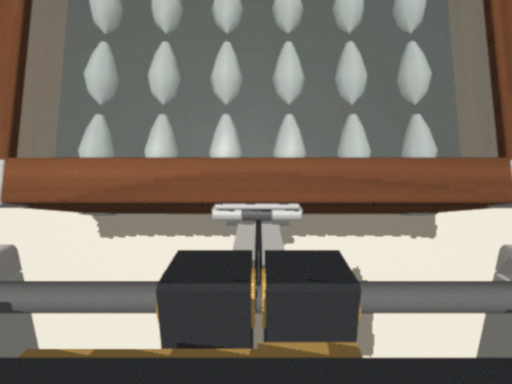

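```bash
python3 - <<'E'
from hasp import *
for i in range(2):
    p=robot.get_state()['eef_pos']
    r=robot.move_l(p+3*cx,speed=15,max_force=18)
    f=robot.get_state(); print(r,f['time'],f['force'].round(1),f['eef_pos'].round(1))
p=f['eef_pos']
robot.move_l(p-25*cx+15*k,speed=150)
robot.move_to(p-60*cx+np.array([0,0,100]),rv(frame(yaw,0)))
s=snap('wrist','wrist3.png'); np.savez('pics/wrist3.npz',**s)
for n in ['staple_loop','hasp_hinge','hasp_plate']: print(n,lm(s,n,'wrist'))
s=snap('top','top3.png'); 
for n in ['staple_loop','hasp_hinge','hasp_plate']: print(n,lm(s,n,'top'))
s=snap('scene','scene3.png'); 
for n in ['staple_loop','hasp_hinge','hasp_plate']: print(n,lm(s,n,'scene'))
print(robot.get_state()['time'])
E
```

```text
True 8.55 [-4.  -0.4  2.8] [ 527.8 -234.8  109.3]
True 8.7667 [-4.5 -0.3  3. ] [ 527.8 -234.7  108.3]
staple_loop [(0.93, array([ 522. , -233.2,   78.6]))]
hasp_hinge [(0.8, array([ 544.9, -227.3,  119.7]))]
hasp_plate [(0.97, array([ 549.4, -234.2,   93.9]))]
staple_loop [(0.77, array([ 527.7, -231.3,   74. ])), (0.48, array([ 544. , -232.5,   89. ]))]
hasp_hinge [(0.64, array([ 547.4, -231.1,  116.2]))]
hasp_plate [(0.65, array([ 546.1, -231.7,   93. ]))]
staple_loop [(0.79, array([ 521.1, -236.3,   78.2])), (0.32, array([565.6, 132.5, 174. ]))]
hasp_hinge [(0.55, array([ 543.3, -234.6,  122.4]))]
hasp_plate [(0.35, array([ 543.7, -228.1,   93.1]))]
10.3667
```

View pics/wrist3.png

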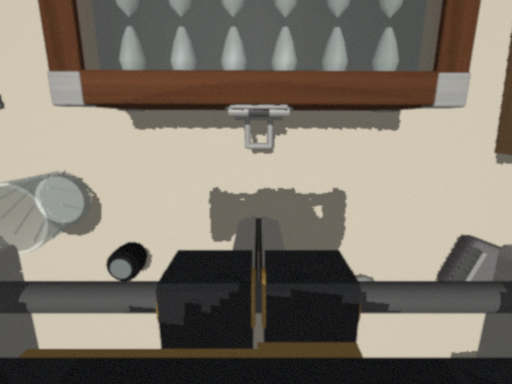

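```bash
python3 - <<'E'
from h import *
a=cv2.imread('pics/wrist3.png')[85:165,210:310]; b=cv2.imread('pics/scene3.png')[60:160,160:260];c=cv2.imread('pics/top3.png')[160:240,330:420]
f=lambda i:cv2.resize(i,(400,400),interpolation=cv2.INTER_CUBIC)
cv2.imwrite('pics/z3.png',np.hstack([f(a),f(b)]))
s=dict(np.load('pics/wrist3.npz')); w=cloud(s)
yaw=np.radians(5.5); cx=np.array([np.cos(yaw),np.sin(yaw)]); cy=np.array([-cx[1],cx[0]])
p=w.reshape(-1,3); c0=np.array([524.8,-235.2]); X=(p[:,:2]-c0)@cx; Y=(p[:,:2]-c0)@cy
m=(p[:,2]>60)&(p[:,2]<88)&(abs(X)<35)&(abs(Y)<30)
for x,y,z in np.c_[X,Y,p[:,2]][m].round(1): print((x,y,z),end=' ')
E
```

```text
(np.float64(26.0), np.float64(29.2), np.float64(86.5)) (np.float64(26.0), np.float64(28.2), np.float64(87.7)) (np.float64(26.2), np.float64(-28.6), np.float64(85.8)) (np.float64(26.1), np.float64(-29.4), np.float64(86.2)) (np.float64(25.1), np.float64(29.2), np.float64(86.6)) (np.float64(25.1), np.float64(28.4), np.float64(86.0)) (np.float64(25.2), np.float64(-28.5), np.float64(86.8)) (np.float64(25.2), np.float64(-29.4), np.float64(86.9)) (np.float64(24.2), np.float64(29.2), np.float64(87.1)) (np.float64(24.2), np.float64(28.2), np.float64(87.7)) (np.float64(24.3), np.float64(-28.5), np.float64(87.0)) (np.float64(24.3), np.float64(-29.4), np.float64(87.1)) (np.float64(23.4), np.float64(29.3), np.float64(86.5)) (np.float64(23.4), np.float64(28.4), np.float64(86.2)) (np.float64(23.5), np.float64(-28.5), np.float64(87.2)) (np.float64(23.5), np.float64(-29.5), np.float64(86.1)) (np.float64(19.2), np.float64(-9.8), np.float64(74.5)) (np.float64(18.2), np.float64(9.5), np.float64(74.6)) (np.float64(18.3), np.float64(-9.7), np.float64(75.4)) (np.float64(17.3), np.float64(13.4), np.float64(
[... 25990 characters left out ...]
(-0.2), np.float64(75.3)) (np.float64(-12.3), np.float64(-1.2), np.float64(74.6)) (np.float64(-12.3), np.float64(-2.2), np.float64(74.4)) (np.float64(-12.3), np.float64(-3.2), np.float64(74.0)) (np.float64(-12.4), np.float64(-4.2), np.float64(73.9)) (np.float64(-12.4), np.float64(-5.2), np.float64(73.8)) (np.float64(-12.2), np.float64(-6.1), np.float64(75.1)) (np.float64(-12.2), np.float64(-7.1), np.float64(75.4)) (np.float64(-12.4), np.float64(-8.2), np.float64(73.6)) (np.float64(-12.3), np.float64(-9.1), np.float64(73.9)) (np.float64(-12.4), np.float64(-10.1), np.float64(73.7)) (np.float64(-12.3), np.float64(-11.1), np.float64(73.9)) (np.float64(-12.4), np.float64(-12.1), np.float64(73.4))
```

View pics/z3.png

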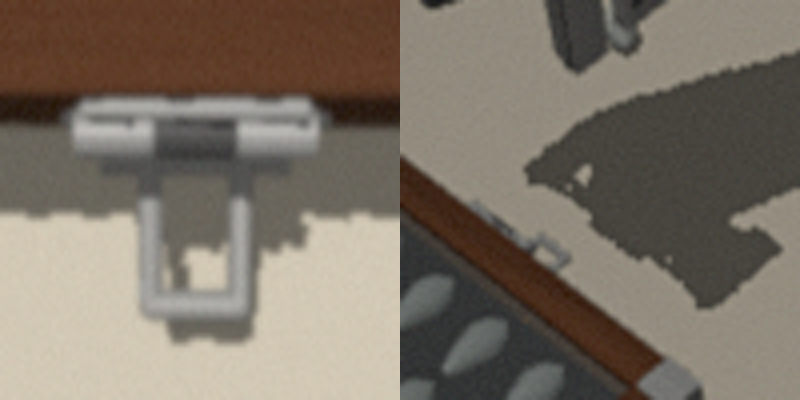

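```bash
python3 - <<'E'
from h import *
yaw=np.radians(12); a=np.radians(27); M=frame(yaw,a); u=-M[:,2]
G=np.array([569,216,124.])
for d in (12,60,140): print(d,robot.solve_ik(G+u*d,rv(M)))
st=robot.get_state(); p=st['eef_pos']
robot.move_l([p[0]-20,p[1],290],speed=250)
robot.move_to(G+u*140,rv(M))
s=snap('wrist','wrist4.png'); np.savez('pics/wrist4.npz',**s)
for n in ['caddy','canister_left_mouth','canister_right_mouth','pin','pin_grip','crayon']: print(n,lm(s,n,'wrist'))
s=snap('top')
for n in ['caddy','canister_left_mouth','canister_right_mouth','pin','pin_grip','crayon']: print(n,lm(s,n,'top'))
print(robot.get_state()['time'],robot.get_state()['qpos'])
E
```

```text
12 [-0.28721038  0.25668069 -0.30758349  2.19862545  0.77613294  0.3415565
 -2.62146658]
60 [-0.25904571  0.15518539 -0.34414804  2.20464079  0.58438016  0.40782265
 -2.44472468]
140 [-2.29928054e-02  5.79139238e-04 -5.77691300e-01  2.18307709e+00
  3.41762337e-01  5.43811823e-01 -2.21837600e+00]
caddy [(0.98, array([ 5.857e+02,  1.763e+02, -3.000e-01]))]
canister_left_mouth [(0.79, array([550.2, 212.4, 171.8]))]
canister_right_mouth [(0.94, array([570.7, 138.2, 174.5]))]
pin [(0.84, array([577.9, 220.4, 113.9]))]
pin_grip [(0.7, array([576.3, 214.9, 126.2]))]
crayon [(0.64, array([596.6, 144.3, 104.4]))]
caddy [(0.94, array([588.8, 176.7,  -5.3]))]
canister_left_mouth [(0.79, array([554.7, 211.7, 175.3]))]
canister_right_mouth [(0.86, array([566.7, 134.2, 170.7]))]
pin [(0.52, array([579.1, 217.1, 111.5]))]
pin_grip [(0.48, array([567.2, 218.4, 122.2]))]
crayon [(0.68, array([599.7, 142.7, 104.2]))]
13.2 [-3.73340094e-02 -1.66975784e-04 -5.63670050e-01  2.18372987e+00
  3.41287112e-01  5.43770398e-01 -2.21839660e+00]
```

View pics/wrist4.png

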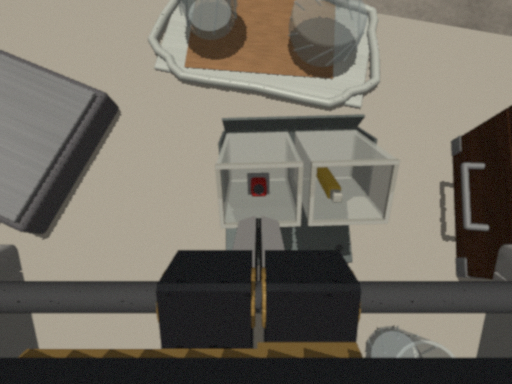

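The pin's red grip shows at (259,186) in the left canister, the crayon at (328,183) in the right one.

```bash
python3 - <<'E'
from h import *
s=dict(np.load('pics/wrist4.npz')); w=cloud(s); im=s['pixels'].astype(int)
red=(im[...,0]>70)&(im[...,0]>2*im[...,1])&(im[...,0]>2*im[...,2]); red[:,:200]=0; red[230:]=0;red[:160]=0; red[:,300:]=0
v,u=np.where(red); print(len(u),u.min(),u.max(),v.min(),v.max())
q=w[red]; print(np.nanpercentile(q,[2,25,50,75,98],axis=0).round(1))
a=cv2.resize(s['pixels'][110:240,205:405][:,:,::-1],(800,520),interpolation=cv2.INTER_CUBIC); cv2.imwrite('pics/z4.png',a)
# rows in red
for vv in range(v.min(),v.max()+1,2):
    uu=u[v==vv]; print(vv,uu.min(),uu.max(),np.nanmedian(w[vv,uu],axis=0).round(1))
# rim points: white-ish with z>150
p=w; m=(p[...,2]>140)&(p[...,2]<200)&(p[...,0]>480)&(p[...,0]<680)&(p[...,1]>70)&(p[...,1]<280)
r=m&(np.mgrid[0:384,0:512][0]<225)
rect=cv2.minAreaRect(p[r][:,:2].astype(np.float32)); print(rect)
# top rim line & z vs pos
for (vv,uu) in [(137,225),(137,240),(136,280),(134,330),(133,370),(225,225),(224,290),(219,330),(217,380)]:
    b=p[vv-3:vv+4,uu-1:uu+2].reshape(-1,3); b=b[np.isfinite(b[:,2])]; print(vv,uu,b[b[:,2].argmax()].round(1))
E
```

```text
140 251 265 178 195
[[560.9 206.7 125.2]
 [564.9 210.1 134.8]
 [571.9 215.3 136.8]
 [574.4 219.2 138.8]
 [581.4 222.2 140.3]]
178 253 264 [581.5 215.9 124.4]
180 252 263 [576.3 215.9 135.3]
182 251 265 [573.1 215.3 139.2]
184 251 265 [570.5 217.8 139. ]
186 251 265 [568.4 219.3 138.5]
188 251 265 [566.6 220.  136.8]
190 252 265 [565.9 213.2 136.9]
192 251 265 [564.  213.3 135. ]
194 252 265 [562.2 210.9 134.6]
((581.5391845703125, 174.930419921875), (90.46388244628906, 159.92852783203125), 13.531638145446777)
137 225 [614.4 259.  129. ]
137 240 [617.3 243.1 130. ]
136 280 [626.4 203.7 130.9]
134 330 [641.7 150.4 127.3]
133 370 [645.6 111.1 139.6]
225 225 [525.5 236.5 157.8]
224 290 [537.2 177.2 156.9]
219 330 [546.  144.  157.8]
217 380 [556.2 100.  157.8]
```

View pics/z4.png

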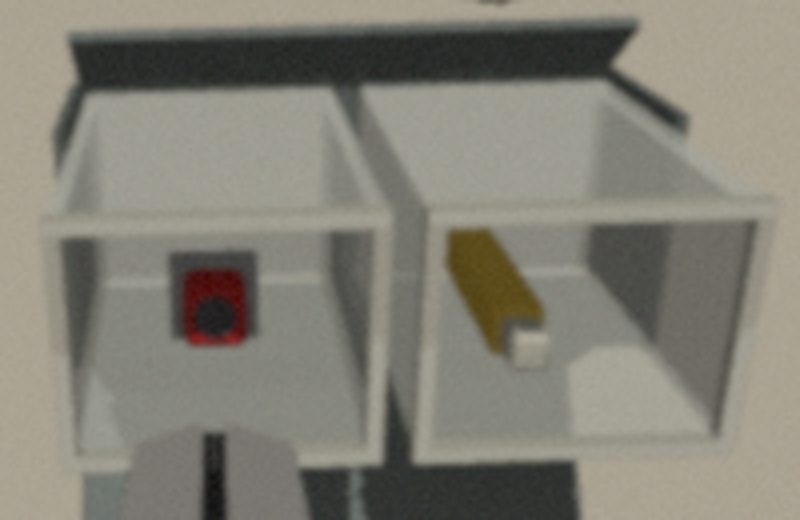

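```bash
python3 - <<'E'
from h import *
s=dict(np.load('pics/wrist4.npz')); w=cloud(s)
yaw=np.radians(13);a=np.radians(27);M=frame(yaw,a);u=-M[:,2];cx=np.array([np.cos(yaw),np.sin(yaw),0]);cy=np.array([-np.sin(yaw),np.cos(yaw),0])
b=w[174:200,250:267]; m=np.isfinite(b[...,2])&(b[...,2]>115)
o=np.array([566.3,216,137.])
T=s['extrinsics']
q=(b-o); A=q@u; B=q@M[:,1]; C=q@cy
for i in range(0,26): print(174+i,[ (A[i,j].round(1),-B[i,j].round(1)) for j in (4,8,12)])
top=(abs(A)<2.5)&(abs(B)<12)
print(top.sum(),'B',np.percentile(-B[top],[0,5,50,95,100]).round(1),'C',np.percentile(C[top],[0,5,50,95,100]).round(1),'A',np.median(A[top]))
print(s['cx'],s['cy'])
E
```

```text
174 [(np.float64(-25.7), np.float64(10.6)), (np.float64(-24.6), np.float64(10.7)), (np.float64(-24.5), np.float64(10.7))]
175 [(np.float64(-24.5), np.float64(9.8)), (np.float64(-24.2), np.float64(9.7)), (np.float64(-24.6), np.float64(9.6))]
176 [(np.float64(-25.5), np.float64(8.5)), (np.float64(-24.6), np.float64(8.6)), (np.float64(-25.4), np.float64(8.4))]
177 [(np.float64(-25.6), np.float64(7.4)), (np.float64(-26.6), np.float64(7.1)), (np.float64(-22.1), np.float64(7.9))]
178 [(np.float64(-17.7), np.float64(7.8)), (np.float64(-18.2), np.float64(7.6)), (np.float64(nan), np.float64(nan))]
179 [(np.float64(-12.1), np.float64(7.9)), (np.float64(-11.0), np.float64(8.0)), (np.float64(-10.6), np.float64(8.0))]
180 [(np.float64(-7.6), np.float64(7.7)), (np.float64(-5.7), np.float64(8.0)), (np.float64(-4.4), np.float64(8.2))]
181 [(np.float64(-1.5), np.float64(7.9)), (np.float64(-1.6), np.float64(7.8)), (np.float64(-1.7), np.float64(7.7))]
182 [(np.float64(-1.0), np.float64(7.0)), (np.float64(-0.2), np.float64(7.1)), (np.float64(-1.5), np.float64(6.8))]
183 [(np.float64(0.6), np.float64(6.3
[... 1375 characters left out ...]
6.2)), (np.float64(-0.6), np.float64(-6.3)), (np.float64(0.7), np.float64(-6.1))]
196 [(np.float64(-0.4), np.float64(-7.2)), (np.float64(0.0), np.float64(-7.2)), (np.float64(-1.0), np.float64(-7.6))]
197 [(np.float64(-22.2), np.float64(-14.0)), (np.float64(-20.5), np.float64(-13.7)), (np.float64(-20.5), np.float64(-13.7))]
198 [(np.float64(-18.3), np.float64(-14.1)), (np.float64(-18.1), np.float64(-14.1)), (np.float64(-17.8), np.float64(-14.1))]
199 [(np.float64(-16.4), np.float64(-14.7)), (np.float64(-14.7), np.float64(-14.3)), (np.float64(-15.7), np.float64(-14.7))]
238 B [-7.9 -6.9  0.7  7.1  8.1] C [-10.2 -10.1  -3.    4.    5. ] A 0.10512254425469136
258.0663270557492 192.30542799945692
```

```bash
python3 - <<'E'
from h import *
st=robot.get_state(); Rt=R.from_rotvec(st['tcp_rot']).as_matrix(); T=np.load('pics/wrist4.npz')['extrinsics']
print((Rt.T@(T[:3,3]-st['eef_pos'])).round(2)); print((Rt.T@T[:3,:3]).round(4)); print(st['eef_pos'], np.degrees(np.arctan2(Rt[1,2],Rt[0,2])))
s=snap('top','top5.png'); w=cloud(s); im=s['pixels'].astype(int)
red=(im[...,0]>60)&(im[...,0]>2*im[...,1])&(im[...,0]>2*im[...,2])
red[:150]=0; red[230:]=0; red[:,:100]=0; red[:,220:]=0
v,u=np.where(red); print(len(u),u.min(),u.max(),v.min(),v.max()); print(np.nanpercentile(w[red],[5,50,95],axis=0).round(1))
s=snap('scene','scene5.png'); w=cloud(s); im=s['pixels'].astype(int)
red=(im[...,0]>80)&(im[...,0]>1.6*im[...,1])&(im[...,0]>1.6*im[...,2])
red[:230]=0; red[290:]=0; red[:,:270]=0; red[:,360:]=0
v,u=np.where(red); print(len(u)); 
if len(u): print(u.min(),u.max(),v.min(),v.max(),np.nanpercentile(w[red],[5,50,95],axis=0).round(1))
E
```

```text
[   1.41  -70.2  -156.51]
[[ 1.000e+00  8.000e-04 -9.000e-04]
 [ 6.000e-04 -9.709e-01 -2.395e-01]
 [-1.000e-03  2.395e-01 -9.709e-01]]
[506.81747626 202.80940514 248.74713984] 12.002955002425791
8 153 159 202 204
[[559.7 207.8 133.2]
 [561.4 214.3 135.4]
 [562.8 219.  136.5]]
0
```

```bash
cat > pin.py <<'E'
from h import *
yaw=np.radians(12.8); a=np.radians(27); M=frame(yaw,a); u=-M[:,2]; o=rv(M)
C0=np.array([567.0,214.6,137.2])
E
python3 - <<'E'
from pin import *
robot.command_gripper(28); print(robot.get_state()['time'],robot.get_state()['finger_gap'])
robot.move_l(C0+u*110,o,speed=120)
print(robot.move_l(C0+u*45,speed=120,max_force=10))
s=snap('wrist','wrist6.png')
st=robot.get_state(); print(st['time'],st['qpos'].round(2),st['force'].round(1))
E
```

```text
13.925 27.561441828805116
False
14.9667 [-0.1   0.18 -0.51  2.19  0.63  0.42 -2.46] [1.1 0.5 0.2]
```

View pics/wrist6.png

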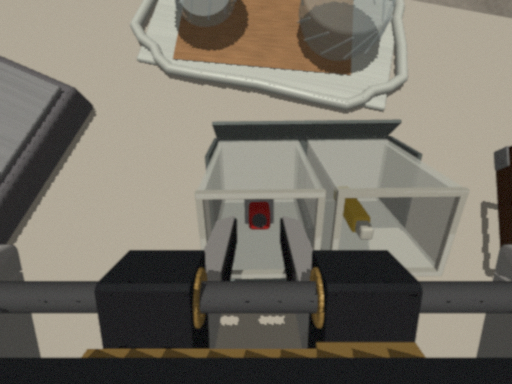

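The pin (col 259) is centred between the fingers, and the canister rim is level in the view. Descending.

```bash
python3 - <<'E'
from pin import *
r=robot.move_l(C0+u*0.3,speed=60,max_force=7)
st=robot.get_state(); print(r,st['time'],((st['eef_pos']-C0)@u).round(1),st['force'].round(1),st['qpos'].round(2))
snap('wrist','wrist7.png')
if not r:
    robot.command_gripper(5)
    st=robot.get_state(); print(st['finger_gap'],st['time'],st['force'].round(1),st['eef_pos'].round(1))
snap('wrist','wrist8.png')
E
```

```text
False 15.8583 0.6 [-0.5 -0.8  0.4] [-0.17  0.27 -0.43  2.19  0.81  0.36 -2.62]
15.482657454190432 16.2583 [1.3 0.4 1.2] [567.  214.5 137.7]
```

View pics/wrist8.png

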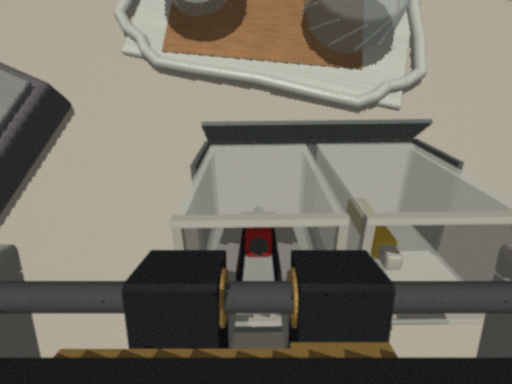

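```bash
python3 - <<'E'
from pin import *
r=robot.move_l(C0+u*60,speed=80,max_force=12); st=robot.get_state(); print(r,st['finger_gap'],st['force'].round(1))
if not r:
    robot.move_l(C0+u*125,speed=150); st=robot.get_state(); print(st['finger_gap'],st['eef_pos'].round(1),st['force'].round(1),st['time'])
    snap('wrist','wrist9.png')
E
```

```text
False 15.979035231357036 [ 0.5  0.4 -1. ]
15.962512682914674 [511.8 201.8 248. ] [-0.4 -0.5 -0.3] 17.7917
```

View pics/wrist9.png

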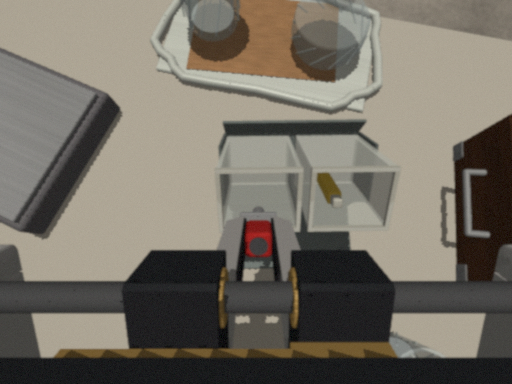

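```bash
python3 - <<'E'
from pin import *
L=np.array([525.2,-235.2,75.]); Mv=frame(np.radians(5.5),0); ov=rv(Mv)
p=robot.get_state()['eef_pos']
robot.move_l(p+[-10,0,50],speed=200)
robot.move_to(L+[0,0,150],ov)
st=robot.get_state(); print(st['time'],st['qpos'].round(2),st['eef_pos'].round(1),st['finger_gap'],st['force'].round(1))
s=snap('wrist','wrist10.png'); np.savez('pics/wrist10.npz',**s); print(lm(s,'staple_loop','wrist'),lm(s,'pin','wrist'),lm(s,'pin_grip','wrist'))
s=snap('top','top10.png'); print(lm(s,'staple_loop','top'),lm(s,'pin','top'))
np.savez('pics/top10.npz',**s)
s=snap('scene','scene10.png'); print(lm(s,'staple_loop','scene'),lm(s,'pin','scene'))
np.savez('pics/scene10.npz',**s)
i=[cv2.resize(cv2.imread('pics/scene10.png')[20:170,130:280],(400,400),interpolation=cv2.INTER_CUBIC),cv2.resize(cv2.imread('pics/top10.png')[150:250,310:410],(400,400),interpolation=cv2.INTER_CUBIC)]
cv2.imwrite('pics/z10.png',np.hstack(i))
E
```

```text
19.875 [ 0.3   0.27  0.01  1.84 -0.    1.04 -1.16] [ 525.6 -234.   225. ] 15.755359330997289 [ 0.1  0.6 -1.2]
[(0.67, array([ 522. , -235.6,   77.1]))] [(0.7, array([ 527.2, -230.3,  197.6]))] [(0.59, array([ 650. , -223.5,   -3.2])), (0.57, array([ 526.8, -234.3,  211.2]))]
[(0.59, array([ 527.6, -232.6,   76.4]))] []
[(0.62, array([ 523.6, -236.5,   76.2]))] [(0.6, array([ 523.9, -236.2,  195.6]))]
```

View pics/wrist10.png

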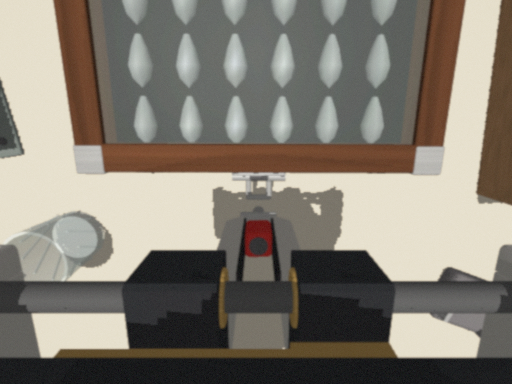

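View pics/z10.png

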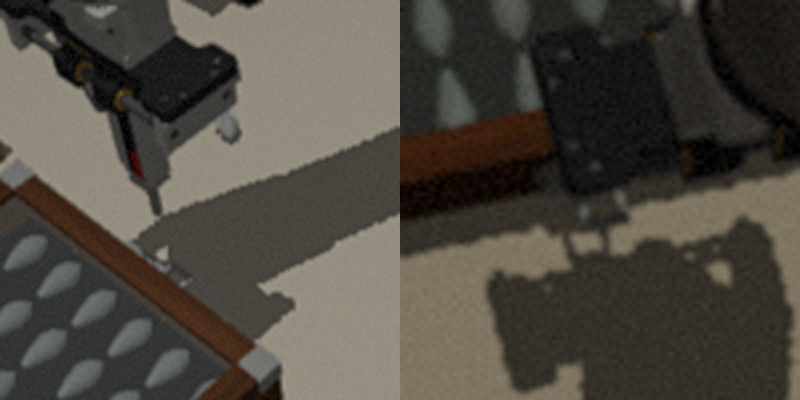

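```bash
python3 - <<'E'
from pin import *
st=robot.get_state(); print(st['time'],st['eef_pos'].round(1))
s=dict(np.load('pics/wrist10.npz')); w=cloud(s); im=s['pixels'].astype(int)
yw=np.radians(5.5);cx=np.array([np.cos(yw),np.sin(yw)]);cy=np.array([-cx[1],cx[0]]); L=np.array([525.2,-235.2])
red=np.zeros((384,512),bool); red[215:262,240:280]=1
p=w[red]; k=(p[:,2]>215)&(p[:,2]<235); X=(p[:,:2]-[525.6,-234.0])@cx; Y=(p[:,:2]-[525.6,-234])@cy
rr=(im[...,0]>70)&(im[...,0]>2*im[...,1]); q=w[rr&red]; k=np.isfinite(q[:,2])
X=(q[:,:2]-[525.6,-234.0])@cx; Y=(q[:,:2]-[525.6,-234])@cy
for z in range(190,235,4):
    m=k&(q[:,2]>=z)&(q[:,2]<z+4)
    if m.any(): print(z,m.sum(),X[m].min().round(1),X[m].max().round(1),Y[m].min().round(1),Y[m].max().round(1))
p=w.reshape(-1,3);X=(p[:,:2]-L)@cx;Y=(p[:,:2]-L)@cy
m=(p[:,2]>66)&(p[:,2]<80)&(abs(X)<22)&(abs(Y)<20)
print('staple',m.sum(),np.percentile(X[m],[1,50,99]),[np.median(Y[m&(Y>3)]),np.median(Y[m&(Y<-3)])])
E
```

```text
20.375 [ 525.2 -235.1  225.1]
202 26 6.2 7.8 -8.1 6.6
206 58 5.4 7.8 -7.9 7.2
210 56 5.8 8.1 -7.9 7.0
214 56 5.9 8.0 -8.3 6.9
218 64 6.1 8.1 -8.2 6.7
222 375 -6.9 8.1 -8.1 7.2
226 8 -5.8 1.9 -6.2 -0.4
staple 289 [-12.73712978  -5.91621511   7.64225796] [np.float64(10.445362686524831), np.float64(-10.142618275360942)]
```

```bash
python3 - <<'E'
from pin import *
L=np.array([525.5,-234.9,75.])
robot.move_l(L+[0,0,97],speed=120); robot.dwell(0.2)
r=robot.move_l(L+[0,0,33],speed=50,max_force=6); st=robot.get_state(); print(r,st['eef_pos'].round(1),st['force'].round(1),st['time'])
if not r:
    r=robot.move_l(L+[0,0,26],speed=12,max_force=4); st=robot.get_state(); print(r,st['eef_pos'].round(1),st['force'].round(1),st['finger_gap'],st['time'])
snap('wrist','wrist11.png')
snap('scene','scene11.png')
i=[cv2.resize(cv2.imread('pics/scene11.png')[20:170,130:280],(400,400),interpolation=cv2.INTER_CUBIC),cv2.resize(cv2.imread('pics/wrist11.png'),(400,400))]
cv2.imwrite('pics/z11.png',np.hstack(i))
E
```

```text
False [ 525.7 -235.   108.3] [-0.4  0.2 -0.3] 22.6
True [ 525.7 -234.9  104. ] [-0.6  0.3  7.9] 15.6416979645547 23.025
```

View pics/z11.png

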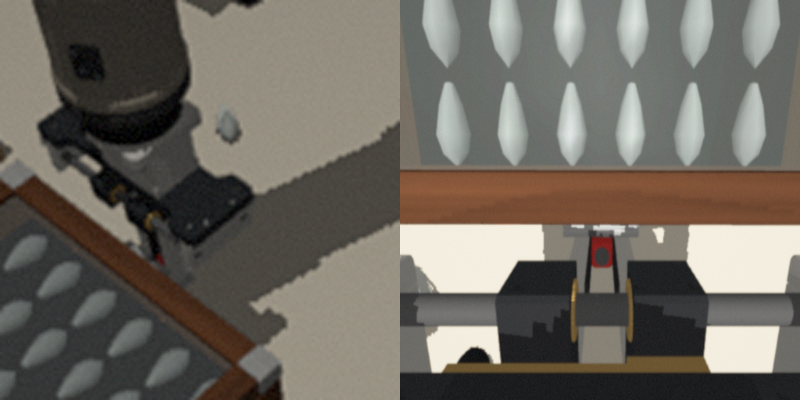

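```bash
python3 - <<'E'
from pin import *
robot.command_gripper(36); 
p=robot.get_state()['eef_pos']
robot.move_l(p+[0,0,45],speed=80)
robot.move_l(p+[-60,-6,170],speed=200); robot.dwell(0.3)
st=robot.get_state(); print(st['time'],st['force'].round(1))
for c in ['wrist','top','scene']:
    s=snap(c,c+'12.png'); np.savez('pics/%s12.npz'%c,**s); print(c,[(n,lm(s,n,c)) for n in ['pin','pin_grip','staple_loop','hasp_plate','tumbler','crayon']])
i=[cv2.resize(cv2.imread('pics/scene12.png')[60:140,160:240],(400,400),interpolation=cv2.INTER_CUBIC),cv2.resize(cv2.imread('pics/wrist12.png')[100:200,210:310],(400,400),interpolation=cv2.INTER_CUBIC)]
cv2.imwrite('pics/z12.png',np.hstack(i))
s=dict(np.load('pics/wrist12.npz')); w=cloud(s); im=s['pixels'].astype(int)
yw=np.radians(5.5);cx=np.array([np.cos(yw),np.sin(yw)]);cy=np.array([-cx[1],cx[0]]); L=np.array([525.5,-235.0])
p=w.reshape(-1,3);X=(p[:,:2]-L)@cx;Y=(p[:,:2]-L)@cy
for z in range(66,118,4):
    m=(p[:,2]>=z)&(p[:,2]<z+4)&(abs(X)<16)&(abs(Y)<18)
    if m.any(): print(z,m.sum(),X[m].min().round(1),X[m].max().round(1),Y[m].min().round(1),Y[m].max().round(1))
E
```

```text
25.5083 [0.1 0.3 0.7]
wrist [('pin', [(0.85, array([ 527.9, -235.4,   72.8]))]), ('pin_grip', [(0.82, array([ 530. , -236.3,   91.4]))]), ('staple_loop', [(0.77, array([ 521.2, -235.8,   79. ]))]), ('hasp_plate', [(0.6, array([ 549.2, -233.7,   92.5]))]), ('tumbler', [(0.75, array([420. ,   8.4,   2.5]))]), ('crayon', [])]
top [('pin', [(0.51, array([ 526.3, -235.7,   75.1]))]), ('pin_grip', [(0.59, array([ 522.9, -233.5,   92.4]))]), ('staple_loop', [(0.67, array([ 525.4, -229.1,   73.9]))]), ('hasp_plate', [(0.58, array([ 546.8, -232.6,   92.1])), (0.52, array([599.2, 143.7, 103.4]))]), ('tumbler', [(0.69, array([417.1,   7.5,   2.7]))]), ('crayon', [(0.65, array([598.7, 145.2, 106.8]))])]
scene [('pin', [(0.65, array([ 523.9, -234.5,   73.3]))]), ('pin_grip', [(0.56, array([ 522.1, -238.2,   88.7]))]), ('staple_loop', [(0.71, array([ 521.8, -236.6,   75.4]))]), ('hasp_plate', [(0.56, array([ 542.7, -228.3,   93. ]))]), ('tumbler', [(0.55, array([418.5,   7.4,  -2.9]))]), ('crayon', [])]
70 49 -13.5 15.7 -13.3 13.2
74 99 -13.4 15.7 -13.3 13.1
78 188 -11.9 11.1 -11.9 10.6
98 9 -8.3 4.6 -7.7 6.5
102 184 -8.3 6.8 -7.8 6.5
106 12 -4.8 4.7 -4.4 4.3
```

View pics/z12.png

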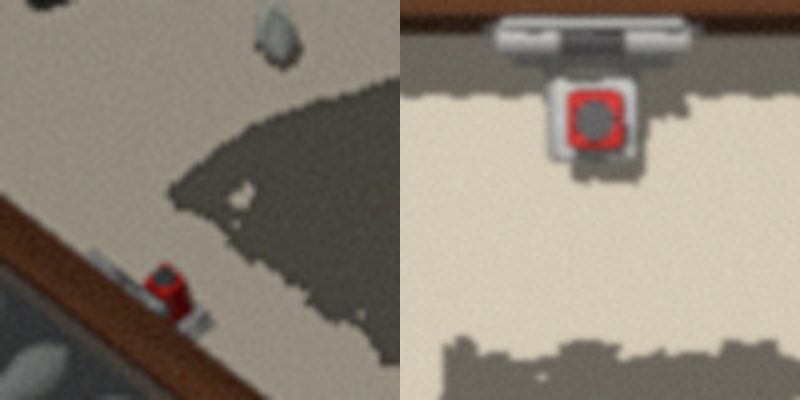

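```bash
python3 -c "
from h import *
print(robot.sign_off())"
```

```text
the job is handed in; nothing more can be done
None
```

The pin is seated upright in the staple loop with the hasp closed, and I handed the job in at about 25.5 s of the 67 s. The sign-off gave no verdict.

- **Hasp:** I pushed it down with closed fingertips until it met a firm stop, and the pictures then showed the staple through its slot. I didn't measure the final angle directly; it rests on the stop and the pictures.
- **Pin out of the canister:** I gripped it at about 15.5 mm opening and pulled it out along its own axis. The force stayed within about 2 N of zero at every reading inside the canister.
- **Pin placed:** I lowered it through the loop until the flange touched the staple at the expected height, then let go.

The last depth check put the flange top at about 79 mm and the grip top at about 104 mm. Both are level and within about 1 mm of the loop point. The lid looked shut in the last pictures, and the tumbler and crayon were found where they started, to within a few millimetres. The arm was clear, with about 0 N on the tool.

The network landmarks disagreed with each other by up to about 7 mm in places, so I relied on the depth measurements instead.

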